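Set the occupancy tags on the gauge rack

ROBOT

A 6-joint arm with a two-finger parallel gripper is mounted at the origin on the work surface. World frame = base frame: x ahead of the robot, y to its left, z up, the work surface at z = 0. Lengths are in mm, angles in rad, forces in N, time in s.
With the tool pointing down it reaches from about 325 to 1000 mm from the base axis. Payload 5.1 kg.
Tool frame: the origin (TCP) lies between the finger pads; the fingertips stand 19 mm ahead of it and the grasp point (between the pads) is the TCP; x points along the fingers, y is the direction in which the jaws open and shut, and the axes are right-handed (so a half turn about x gives the same grasp; the last joint's range is limited). The gripper opens to 85 mm and grips with 20 to 120 N. Pads are 22 mm wide; open, the fingers measure 114 mm over their backs; the gripper's body (76 mm by 85 mm) begins 54 mm behind the grasp point. The pads swing forward as they close: fully open they stand 13 mm farther back than shut.
Start: joints at [-0.083, 0.124, 1.65, -0, 1.367, -0.083], TCP at [649.988, -0.028, 250.322] pointing down, gripper open.
Joint ranges: [-2.61, 2.61], [-1.02, 2.33], [0.03, 2.71], [-1.35, 4.49], [0.32, 2.68], [-2.91, 2.91]. Speed limits (rad/s): [2.57, 2.57, 3.14, 3.14, 3.14, 3.14].

INTERFACE

Orientations are given as a unit quaternion [w, x, y, z].
In Python, from rig import robot gives the robot as it stands.
- The arm moves only by the shell command python3 -m crank 'ROWS' [OPENING] [FORCE]. ROWS is JSON, a list of rows, each an object of numbers: "tx", "ty", "tz": the shift along the tool's x, y, z in m; "ax", "ay", "az": the turn, a rotation vector about the tool's x, y, z in degrees. A call has 1 to 12 rows; each row shifts and turns the commanded pose from where the row before left it, along the tool's axes as they then stand; what a row does not reach is not made up. A row lasts 1/10 s, in which the tool goes at most 50 mm and 8.59 degrees, less where a joint would pass 70% of its speed; a pose out of reach is approached as far as the arm can. A call is refused whole if a number of a shift passes 0.05 or a number of a turn 8.59, either way. A call with a gripper value outside its range is refused whole. OPENING is the finger opening in m, from 0 to 0.0854, set as the call begins (- or left out, the last holds). The fingers move at their own pace and stop on an object; FORCE is the grip in N (left out, the last holds). Time passes only in rows, so rows that do not move let the fingers close. It gives the time, the measured TCP pose, the force and the opening at its end, in the units of the state.
- robot.get_obs(): the state, without advancing time (a new reading comes with each control period).
- robot.capture(name): name is "scene" or "side" or "wrist"; returns (picture, depth): 400x640x3 uint8, blue, green, red; 400x640 float32, mm along the optical axis (not along the pixel's ray), 0 where there is no reading.
- robot.calibration(name): a dict with "fov_y" (degrees; the focal length in pixels is half the picture's height over the tangent of half this angle, whatever the lens; pixels are square), "cx", "cy" (the principal point, pixels), "k1" (the pictures are not rectified: a ray, as slopes to the right and down, at radius r is drawn at 1 + k1 r^2 times it, then the intrinsics apply), "camera_from_world" (4x4, takes a point from world to camera coordinates); the wrist camera has in their place "T_tool_cam" (4x4, takes a point from camera to tool coordinates, whose origin is the TCP and whose axes are the tool frame's). Camera axes: x right, y down, z forward; pixel columns grow to the right and rows downward; lengths in mm; the calibration is good to about 2 mm. A picture is of the moment at which its call begins: read the wrist's pose just before it. calibration takes no time and is no camera call.
- robot.finish_job(): hands the job in, once; it reports no verdict.
The state is a dict: "time": time; "joint_positions": joint angles; "joint_vel": joint speeds; "joint_efforts": joint torques, N m; "ee_pos": TCP position; "orientation": TCP orientation; "wrist_force": force on the tool from outside, world axes, zero at the start; "wrist_torque": the same for the moment, N m; "gripper_width": finger opening in mm.
Only numpy, scipy, OpenCV 4.12 (cv2) and the standard library are available. Lean on these libraries where they do the work, as an engineer would, in place of code of your own. Each camera call takes 0.05 s, during which the arm holds its last target. There are 200 camera calls.

TASK

Update the hinged tags on the gauge rack so that only the nests holding a pressure gauge show the face with the raised gauge outline (tag leaning all the way over towards its nest); the tag of every nest with just a blanking plug must show its plain face (leaning all the way over away from its nest). Flip the tags that are wrong with light pushes of the fingertips, without pinching them, and leave the gauges, plugs and all other loose things where they are.

Things in the scene. Friction and masses are not known exactly. Their poses are not given: they have to be found in the camera images.
- rack: White base plate 260 x 390 x 12 mm, fixed, with four tags in a row and a nest beyond each. Tags swing freely and fall by their weight to the nearer stop. A tag's free edge is 60 mm from its hinge axis; at a stop it is 30 mm level from the axis and 97 mm above the table, air below. Pushing its outer end (under 1 N) level towards the hinge and past upright, above the hinge block, flips it.
- hinge_a (a point): Middle of the level hinge axis of tag a, 45 mm above the table, on a fixed grey hinge block 66 mm along the axis, 28 mm deep, at most 57 mm above the table. Its y runs along the hinge and along the row of four tags (90 mm apart, in any order), its x points level from the tag to its own nest (roughly away from the robot), z up.
- tag_a (a joint): Swing of the aluminium tag a, 46 mm wide along the hinge, 4 mm thick, about 40 g. 0 rad: at its stop leaning away from its nest (to hinge -x), 60 degrees above level, plain face up. 1.047 rad: at its stop leaning to its nest (hinge +x), again 60 degrees above level, face with the raised gauge outline (ring and stem) up. Upright at 0.524.
- nest_a (a point): Centre of the floor of the round nest that belongs to tag a: black disc of 66 mm diameter, 115 mm from hinge_a along its x, 12 mm above the table, four steel pins 10 mm high around it. Axes as hinge_a.
- hinge_b (a point): Middle of the level hinge axis of tag b, 45 mm above the table, on a fixed grey hinge block 66 mm along the axis, 28 mm deep, at most 57 mm above the table. Its y runs along the hinge and along the row of four tags (90 mm apart, in any order), its x points level from the tag to its own nest (roughly away from the robot), z up.
- tag_b (a joint): Swing of the aluminium tag b, 46 mm wide along the hinge, 4 mm thick, about 40 g. 0 rad: at its stop leaning away from its nest (to hinge -x), 60 degrees above level, plain face up. 1.047 rad: at its stop leaning to its nest (hinge +x), again 60 degrees above level, face with the raised gauge outline (ring and stem) up. Upright at 0.524.
- nest_b (a point): Centre of the floor of the round nest that belongs to tag b: black disc of 66 mm diameter, 115 mm from hinge_b along its x, 12 mm above the table, four steel pins 10 mm high around it. Axes as hinge_b.
- hinge_c (a point): Middle of the level hinge axis of tag c, 45 mm above the table, on a fixed grey hinge block 66 mm along the axis, 28 mm deep, at most 57 mm above the table. Its y runs along the hinge and along the row of four tags (90 mm apart, in any order), its x points level from the tag to its own nest (roughly away from the robot), z up.
- tag_c (a joint): Swing of the aluminium tag c, 46 mm wide along the hinge, 4 mm thick, about 40 g. 0 rad: at its stop leaning away from its nest (to hinge -x), 60 degrees above level, plain face up. 1.047 rad: at its stop leaning to its nest (hinge +x), again 60 degrees above level, face with the raised gauge outline (ring and stem) up. Upright at 0.524.
- nest_c (a point): Centre of the floor of the round nest that belongs to tag c: black disc of 66 mm diameter, 115 mm from hinge_c along its x, 12 mm above the table, four steel pins 10 mm high around it. Axes as hinge_c.
- hinge_d (a point): Middle of the level hinge axis of tag d, 45 mm above the table, on a fixed grey hinge block 66 mm along the axis, 28 mm deep, at most 57 mm above the table. Its y runs along the hinge and along the row of four tags (90 mm apart, in any order), its x points level from the tag to its own nest (roughly away from the robot), z up.
- tag_d (a joint): Swing of the aluminium tag d, 46 mm wide along the hinge, 4 mm thick, about 40 g. 0 rad: at its stop leaning away from its nest (to hinge -x), 60 degrees above level, plain face up. 1.047 rad: at its stop leaning to its nest (hinge +x), again 60 degrees above level, face with the raised gauge outline (ring and stem) up. Upright at 0.524.
- nest_d (a point): Centre of the floor of the round nest that belongs to tag d: black disc of 66 mm diameter, 115 mm from hinge_d along its x, 12 mm above the table, four steel pins 10 mm high around it. Axes as hinge_d.
- gauge_1: Loose pressure gauge lying dial up in one of the nests: steel case 63 mm diameter, 32 mm high, brass stem reaching 67 mm from the case's centre along its x. Origin: centre of the case's underside. 280 g. Not to be moved.
- plug_1: Loose steel blanking plug standing in a nest that has no gauge: 28 mm diameter foot, 22 mm high. Origin: centre of its underside. Not to be moved.
- gauge_2: Loose pressure gauge lying dial up in one of the nests: steel case 63 mm diameter, 32 mm high, brass stem reaching 67 mm from the case's centre along its x. Origin: centre of the case's underside. 280 g. Not to be moved.
- plug_2: Loose steel blanking plug standing in a nest that has no gauge: 28 mm diameter foot, 22 mm high. Origin: centre of its underside. Not to be moved.
- adapter: Loose brass adapter standing on the rack between two nests, 18 mm diameter, 30 mm high. Origin: centre of underside. Not to be moved.
- washer: Loose copper washer lying on the rack between two nests, 20 mm diameter, 5 mm high. Origin: centre of underside. Not to be moved.
- screwdriver: Loose screwdriver lying on the table in front of the rack (robot's side), lengthwise along the row, no higher than 40 mm. Origin: underside. Not to be moved.
- spanner: Loose spanner lying on the table at the robot's right. Origin: underside. Not to be moved.
- torch: Loose red round hand lamp, 90 mm diameter, 34 mm high with a short black grip, on the table at the robot's left. Origin: centre of the round part's underside. Not to be moved.
- oil_bottle: Loose white bottle, 60 mm diameter, 120 mm high, standing at the right. Origin: centre of underside. Not to be moved.
- cup: Loose white cup, 72 mm diameter, 85 mm high, standing at the left. Origin: centre of underside. Not to be moved.

How it is judged:
By the outcome, as a careful person would: the job done as asked, in the order asked, and still so for the second after the job is handed in, with the robot touching nothing.
It also fails if it takes over 42 s, if anything falls off the work surface, if the arm or the gripper's body presses on something with over 40 N, if the wrist force passes 120 N, or if a joint passes its speed limit or range.

## Working session

There is one attempt and no reset: what is moved stays moved. The work goes in short steps, Python scripts to look and compute and a shell command to move; the robot and the scene stay as the last step left them, time stands still between calls to the robot, and variables do not carry over. Pictures are saved under pics/ and viewed, about 8 in all and at most 12, crops included, and the job is handed in when it is done.

```bash
mkdir -p pics; ls; cat > h.py <<'E'
import numpy as np, cv2
from rig import robot
from scipy.spatial.transform import Rotation as R
def cam(name,obs=None):
    c=robot.calibration(name); f=200/np.tan(np.radians(c["fov_y"])/2)
    if "camera_from_world" in c: T=np.linalg.inv(np.array(c["camera_from_world"]))
    else:
        q=obs["orientation"]; W=np.eye(4); W[:3,:3]=R.from_quat([q[1],q[2],q[3],q[0]]).as_matrix(); W[:3,3]=obs["ee_pos"]
        T=W@np.array(c["T_tool_cam"])
    K=np.array([[f,0,c["cx"]],[0,f,c["cy"]],[0,0,1]])
    return K,np.array([c["k1"],0,0,0.]),T
def ray(C,uv):
    K,d,T=C; p=cv2.undistortPoints(np.array(uv,float).reshape(-1,1,2),K,d).reshape(-1,2)
    return T[:3,3],np.c_[p,np.ones(len(p))]@T[:3,:3].T
def onplane(C,uv,z):
    o,d=ray(C,uv); return o+d*((z-o[2])/d[:,2])[:,None]
def cloud(C,depth):
    v,u=np.mgrid[:400,:640]; o,d=ray(C,np.c_[u.ravel(),v.ravel()])
    return (o+d*depth.reshape(-1,1)).reshape(400,640,3)
E
python3 - <<'E'
from h import *
o=robot.get_obs(); print(o)
for n in("scene","side","wrist"):
    im,d=robot.capture(n); cv2.imwrite(f"pics/{n}0.png",im); np.save(f"{n}0.npy",d); print(n,robot.calibration(n))
E
```

```text
pics
{'time': 0.0, 'joint_positions': array([-8.26001341e-02,  1.24475676e-01,  1.65166846e+00,  1.26440884e-05,
        1.36750676e+00, -8.25781396e-02]), 'joint_vel': array([-0.00203218, -0.00032093, -0.0018588 ,  0.00133169, -0.00097281,
       -0.00078768]), 'joint_efforts': array([ 3.96925461e-04, -4.23608243e+01, -3.65454090e+01,  2.94756808e-05,
        6.89593100e-03,  2.82237529e-06]), 'ee_pos': array([6.49428661e+02, 2.13327870e-02, 2.49075301e+02]), 'orientation': array([ 0.49943551,  0.49953886,  0.50055168, -0.50047289]), 'wrist_force': array([-0.03838981,  0.08630892, -0.2493857 ]), 'wrist_torque': array([-0.02048784,  0.01216217, -0.0155877 ]), 'gripper_width': 85.55690291801646}
scene {'fov_y': 54.29849389013329, 'cx': 321.50006372729564, 'cy': 199.83187048167633, 'k1': -0.022699431171276915, 'camera_from_world': array([[-8.08497950e-01,  5.88495447e-01,  2.04319347e-03,
         4.27156312e+02],
       [ 3.41363706e-01,  4.71801193e-01, -8.12941852e-01,
        -1.37153392e+02],
       [-4.79376559e-01, -6.56564348e-01, -5.82341284e-01,
         1.41777511e+03],
    
[... 328 characters left out ...]
6.92573330e-01, -6.87045911e-01,
         1.66734872e+02],
       [ 2.16375587e-01, -6.52116743e-01, -7.26584723e-01,
         1.11598081e+03],
       [ 0.00000000e+00,  0.00000000e+00,  0.00000000e+00,
         1.00000000e+00]])}
wrist {'fov_y': 68.11609642132666, 'cx': 320.67431504422944, 'cy': 199.7839902725078, 'k1': -0.02710231846592583, 'T_tool_cam': array([[-8.04596571e-04, -3.15289007e-01,  9.48995361e-01,
        -1.23969036e+02],
       [ 9.99999639e-01, -5.14597579e-04,  6.76872982e-04,
        -4.96907471e-01],
       [ 2.74940105e-04,  9.48995562e-01,  3.15289307e-01,
        -8.09722926e+01],
       [ 0.00000000e+00,  0.00000000e+00,  0.00000000e+00,
         1.00000000e+00]])}
```

```bash
python3 -c "
import cv2,numpy as np
a=[cv2.imread(f'pics/{n}0.png') for n in('scene','side')]
cv2.imwrite('pics/a.png',cv2.resize(np.vstack(a),(480*1,600)))"
```

```text
(no output)
```

View pics/scene0.png

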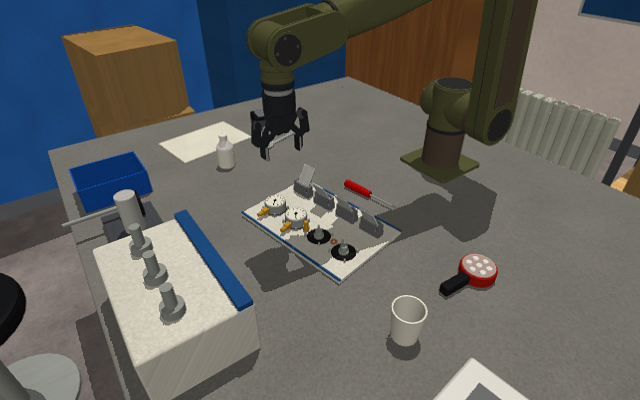

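View pics/side0.png

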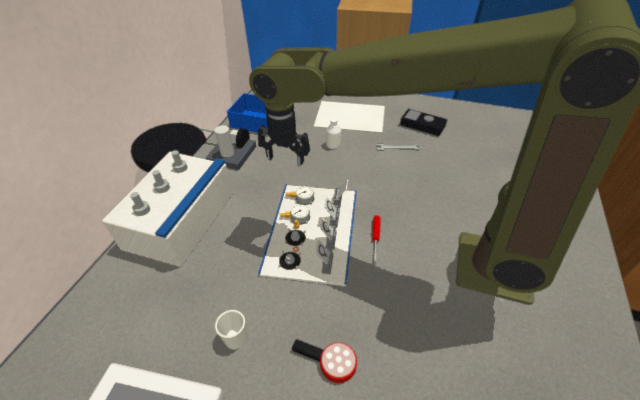

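View pics/wrist0.png

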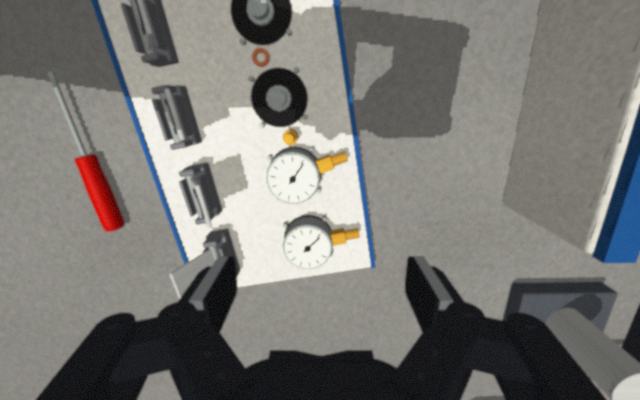

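The four nests run gauge, gauge, plug, plug from the robot's right (wrist image: gauges at (307,241) and (293,176), plugs at (279,97) and (260,10)). The bottom tag (~(195,275)) seems to lean toward the robot, the other three toward the nests. I'll check with depth.

```bash
python3 - <<'E'
from h import *
obs=robot.get_obs()
for n in("scene","side","wrist"):
    im=cv2.imread(f"pics/{n}0.png"); C=cam(n,obs)
    P=cloud(C,np.load(f"{n}0.npy")); hsv=cv2.cvtColor(im,cv2.COLOR_BGR2HSV)
    # blue rails / tag points
    m=(P[...,2]>60)&(P[...,2]<105)&(P[...,0]>430)&(P[...,0]<800)&(abs(P[...,1])<300)
    k,l,s,c=cv2.connectedComponentsWithStats(m.astype(np.uint8))
    print(n)
    for i in range(1,k):
        if s[i,4]<15: continue
        q=P[l==i]; hi=q[q[:,2]>85]; lo=q[q[:,2]<75]
        print(s[i],c[i].round(), "hi",len(hi),hi.mean(0).round(1) if len(hi) else 0,"lo",len(lo),lo.mean(0).round(1) if len(lo) else 0, q[:,2].max().round())
    if n!="wrist": 
        g=np.argwhere((P[...,2]>5)&(P[...,2]<20)&(hsv[...,2]>150)&(hsv[...,1]<60)&(P[...,0]>430)&(P[...,0]<850)&(abs(P[...,1])<300))
        q=P[g[:,0],g[:,1],:2].astype(np.float32); print("rack",cv2.minAreaRect(q))
    o=(hsv[...,0]<40)&(hsv[...,1]>120)&(P[...,2]>10)&(P[...,2]<60)&(P[...,0]>450)
    k,l,s,c=cv2.connectedComponentsWithStats(o.astype(np.uint8))
    for i in range(1,k):
        if s[i,4]>15: print(" brass",c[i].round(),P[l==i].mean(0).round(1))
for n,box in(("scene",(230,155,410,290)),("side",(255,175,365,290))):
    im=cv2.imread(f"pics/{n}0.png"); x0,y0,x1,y1=box
    cv2.imwrite(f"pics/{n}c.png",cv2.resize(im[y0:y1,x0:x1],None,fx=4.2,fy=4.2,interpolation=cv2.INTER_CUBIC))
w=cv2.imread("pics/wrist0.png"); C=cam("wrist",obs)
uv=[(307,241),(293,176),(279,97),(262,11)]; print("nests",onplane(C,uv,np.array(40.)).round(1)[:2],onplane(C,uv,34.).round(1)[2:])
E
```

```text
scene
[300 164  28  33 255] [311. 178.] hi 101 [509.1 -76.5  92.5] lo 90 [511.  -84.3  67.5] 99.0
[334 194  18  15  92] [342. 201.] hi 44 [515.7  72.7  94. ] lo 30 [501.9  71.1  68.1] 100.0
[359 208  19  15 102] [368. 215.] hi 50 [499.9 160.5  93.4] lo 32 [485.8 159.5  67.3] 99.0
rack ((566.2839965820312, 32.988037109375), (254.7201385498047, 393.0307922363281), 10.083122253417969)
 brass [134.  93.] [  727.1 -1289.3    35.2]
 brass [263. 211.] [678.9 -78.6  29.8]
 brass [286. 226.] [661.9  17.3  30.6]
 brass [306. 226.] [616.7  46.4  28.6]
 brass [333. 241.] [584.2 130.8  16.9]
side
[339 179   9  17  74] [343. 188.] hi 33 [ 491.9 -114.5   93.7] lo 24 [ 506.2 -107.2   68.1] 98.0
[324 197  10  19 108] [329. 206.] hi 50 [525.7 -16.   93. ] lo 33 [510.4 -17.1  67.2] 101.0
[320 217  11  20 123] [325. 227.] hi 55 [510.7  71.8  93.7] lo 37 [495.3  70.2  67.7] 101.0
[316 240  11  22 143] [321. 251.] hi 66 [494.6 160.1  93.1] lo 44 [479.5 159.   66.8] 100.0
rack ((621.2991943359375, 51.71324157714844), (379.7454528808594, 505.7274475097656), 4.759551048278809)
 brass [291. 194.] [673.7 -78.5  30.8]
 brass [286. 215.] [656.7  17.   30.8]
 brass [296. 224.] [610.2  45.2  30.7]
 brass [296. 248.] [580.4 129.2  17. ]
wrist
[133   0  19  47 430] [143.  21.] hi 331 [499.9 149.6  94.6] lo 41 [486.1 139.   68.8] 99.0
[163  89  22  52 445] [173. 115.] hi 385 [514.6  70.2  95.4] lo 14 [499.   63.7  69.8] 100.0
[190 179  23  49 374] [201. 203.] hi 312 [530.1 -16.6  95. ] lo 23 [511.5  -4.7  68. ] 99.0
[170 254  39  44 731] [187. 273.] hi 345 [ 492.2 -106.7   92.1] lo 201 [505.8 -99.1  67.7] 99.0
 brass [260.  57.] [582.7 128.3  17.3]
 brass [290. 137.] [614.3  43.5  36.3]
 brass [330. 162.] [659.7  14.5  33.2]
 brass [343. 236.] [677.  -79.8  32.5]
nests [[631.9 -83.8  40. ]
 [617.   -0.7  40. ]] [[603.7  86.1  34. ]
 [589.9 168.7  34. ]]
```

```bash
python3 -c "
import cv2,numpy as np
a=cv2.imread('pics/scenec.png');b=cv2.imread('pics/wrist0.png')[0:300,90:390];a=cv2.resize(a,(500,375));b=cv2.resize(b,(300,300))
b=cv2.resize(b,(300,375));cv2.imwrite('pics/b.png',np.hstack([a,b]))"
```

```text
(no output)
```

View pics/scenec.png

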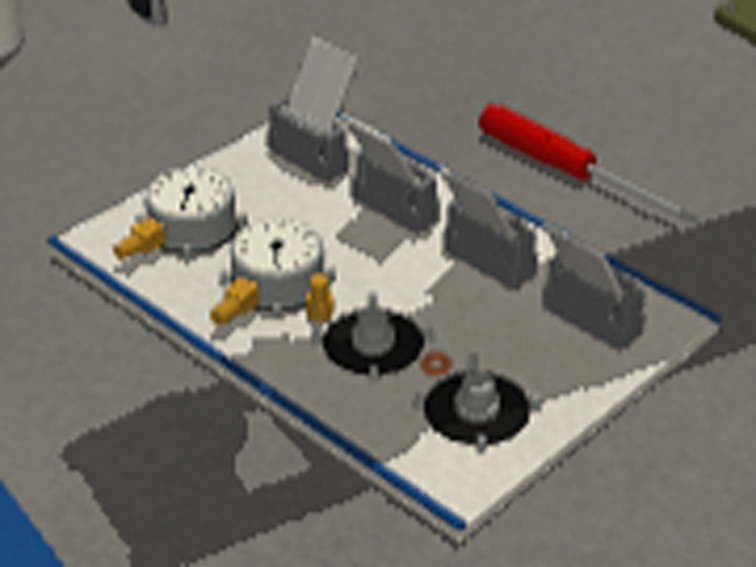

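The crop shows tags 2–4 leaning toward their nests and tag 1, at the far right gauge, leaning away. The nest contents are gauge, gauge, plug, plug, so tags 1, 3 and 4 are wrong.

The rack is yawed +10°. In its axes (u towards the nests, v along the row), the hinges are at u≈491 and v≈-196, -107, -17, 73. The heights agree with the text: top edges at 98–100 mm and leaning 60°. Next I shut the gripper, align it and go above the gap beyond tag 3.

```bash
python3 -m crank '[{"ax":-5},{"ax":-5},{"ty":-0.02,"tz":-0.024},{"ty":-0.02,"tz":-0.024},{"ty":-0.02,"tz":-0.024},{"ty":-0.02,"tz":-0.024},{"tx":0.03},{"tx":0.03},{},{}]' 0 20
cat > s.py <<'E'
from h import *
o=robot.get_obs(); p=o["ee_pos"]; a=np.radians(10)
print("t",o["time"].round(2),"u",(p[0]*np.cos(a)+p[1]*np.sin(a)).round(1),"v",(-p[0]*np.sin(a)+p[1]*np.cos(a)).round(1),"z",p[2].round(1),o["wrist_force"].round(2),o["gripper_width"].round(1))
q=o["orientation"]; print(R.from_quat([q[1],q[2],q[3],q[0]]).as_matrix().round(3).T)
E
python3 - <<'E'
import s
from h import *
im,d=robot.capture("wrist"); cv2.imwrite("pics/w1.png",im)
E
```

```text
validation failed for argument at $[0]...
Traceback (most recent call last):
  File "s.py", line 3, in <module>
    print("t",o["time"].round(2),"u",(p[0]*np.cos(a)+p[1]*np.sin(a)).round(1),"v",(-p[0]*np.sin(a)+p[1]*np.cos(a)).round(1),"z",p[2].round(1),o["wrist_force"].round(2),o["gripper_width"].round(1))
              ^^^^^^^^^^^^^^^
AttributeError: 'float' object has no attribute 'round'
```

```bash
sed -i 's/o\["time"\].round(2)/o["time"]/; s/o\["gripper_width"\].round(1)/o["gripper_width"]/' s.py
python3 -m crank '[{"tx":0,"ty":0,"tz":0,"ax":-5,"ay":0,"az":0},{"tx":0,"ty":0,"tz":0,"ax":-5,"ay":0,"az":0},{"tx":0,"ty":-0.02,"tz":-0.024,"ax":0,"ay":0,"az":0},{"tx":0,"ty":-0.02,"tz":-0.024,"ax":0,"ay":0,"az":0},{"tx":0,"ty":-0.02,"tz":-0.024,"ax":0,"ay":0,"az":0},{"tx":0,"ty":-0.02,"tz":-0.024,"ax":0,"ay":0,"az":0},{"tx":0.03,"ty":0,"tz":0,"ax":0,"ay":0,"az":0},{"tx":0.03,"ty":0,"tz":0,"ax":0,"ay":0,"az":0},{"tx":0,"ty":0,"tz":0,"ax":0,"ay":0,"az":0},{"tx":0,"ty":0,"tz":0,"ax":0,"ay":0,"az":0}]' 0 20
python3 - <<'E'
import s
from h import *
im,d=robot.capture("wrist"); cv2.imwrite("pics/w1.png",im)
E
```

```text
time: 1.15
ee_pos: [554.2, 80.6, 190.0]
orientation: [0.541, 0.454, 0.542, -0.455]
wrist_force: [0.2, 0.7, 0.1]
gripper_width: 0.2
t 1.15 u 559.8 v -16.9 z 190.0 [0.24 0.66 0.07] 0.227485428436201
[[-0.002 -0.    -1.   ]
 [ 0.985  0.174 -0.002]
 [ 0.174 -0.985 -0.   ]]
```

View pics/w1.png

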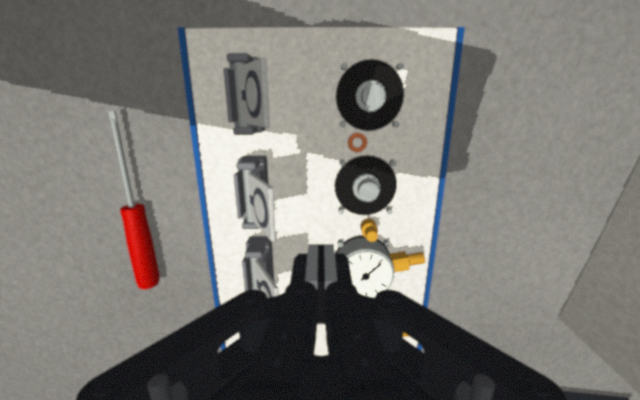

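The wrist view shows the rack squared up, with ring outlines on tags 2, 3 and 4 (rows 268, 195 and 93). The shut fingertips are at (320,265). I descend beyond tag 3 and push it towards the robot.

```bash
python3 -m crank '[{"tx":0.03,"ty":0,"tz":0,"ax":0,"ay":0,"az":0},{"tx":0.03,"ty":0,"tz":0,"ax":0,"ay":0,"az":0},{"tx":0.029,"ty":0,"tz":0,"ax":0,"ay":0,"az":0},{"tx":0,"ty":-0.012,"tz":0,"ax":0,"ay":0,"az":0},{"tx":0,"ty":-0.01,"tz":0,"ax":0,"ay":0,"az":0},{"tx":0,"ty":-0.01,"tz":0,"ax":0,"ay":0,"az":0},{"tx":0,"ty":0,"tz":0,"ax":0,"ay":0,"az":0}]'; python3 s.py
python3 - <<'E'
from h import *
im,d=robot.capture("side"); im2,_=robot.capture("scene")
a=cv2.resize(im[150:300,235:385],(400,400),interpolation=cv2.INTER_CUBIC);b=cv2.resize(im2[140:290,240:390],(400,400),interpolation=cv2.INTER_CUBIC)
cv2.imwrite("pics/p1.png",np.hstack([a,b]))
E
```

```text
time: 1.9
ee_pos: [523.1, 74.9, 103.6]
orientation: [0.543, 0.455, 0.541, -0.454]
wrist_force: [-1.3, -0.2, 0.0]
gripper_width: -0.0
t 1.9 u 528.2 v -17.0 z 103.6 [-1.27 -0.23  0.05] -0.037656292042924776
[[ 0.003  0.    -1.   ]
 [ 0.985  0.173  0.003]
 [ 0.173 -0.985  0.   ]]
```

View pics/p1.png

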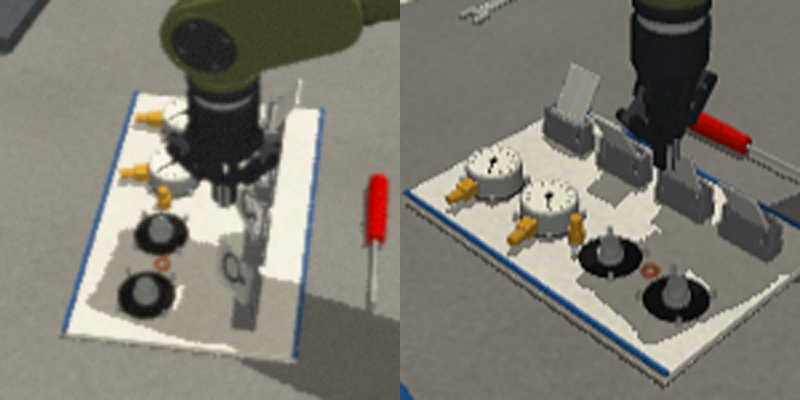

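The fingertips are in the gap beyond tag 3, at (225,190) in the side half and (665,165) in the scene half, clear of the gauges and plugs. I push through.

```bash
python3 -m crank '[{"tx":0,"ty":-0.008,"tz":0,"ax":0,"ay":0,"az":0},{"tx":0,"ty":-0.008,"tz":0,"ax":0,"ay":0,"az":0},{"tx":0,"ty":-0.008,"tz":0,"ax":0,"ay":0,"az":0},{"tx":0,"ty":-0.008,"tz":0,"ax":0,"ay":0,"az":0},{"tx":0,"ty":-0.008,"tz":0,"ax":0,"ay":0,"az":0},{"tx":0,"ty":0,"tz":0,"ax":0,"ay":0,"az":0},{"tx":0,"ty":0,"tz":0,"ax":0,"ay":0,"az":0}]'; python3 s.py
cat > t.py <<'E'
from h import *
# tag state from the side depth: lean of points above the hinges, in rack axes
for n in("side","scene"):
    im,d=robot.capture(n); P=cloud(cam(n),d); a=np.radians(10)
    u=P[...,0]*np.cos(a)+P[...,1]*np.sin(a); v=-P[...,0]*np.sin(a)+P[...,1]*np.cos(a); z=P[...,2]
    for i,vc in enumerate((-196.5,-107,-17,73)):
        m=(abs(v-vc)<21)&(u>445)&(u<540)&(z>62)&(z<102); hi=m&(z>85); lo=m&(z<75)
        print(n,"tag",i+1,m.sum(),"top u",np.median(u[hi]).round(1) if hi.any() else None,"low u",np.median(u[lo]).round(1) if lo.any() else None)
E
python3 t.py
```

```text
time: 2.7
ee_pos: [483.5, 68.1, 101.4]
orientation: [0.542, 0.455, 0.542, -0.454]
wrist_force: [1.0, -0.6, 0.3]
gripper_width: -0.3
t 2.7 u 488.0 v -16.9 z 101.4 [ 1.01 -0.58  0.32] -0.3490457913107259
[[ 0.     0.    -1.   ]
 [ 0.985  0.174  0.   ]
 [ 0.174 -0.985  0.   ]]
side tag 1 4 top u 460.2 low u None
side tag 2 0 top u None low u None
side tag 3 102 top u 469.5 low u 479.9
side tag 4 123 top u 515.0 low u 499.9
scene tag 1 147 top u 468.3 low u 481.7
scene tag 2 71 top u 520.9 low u 506.0
scene tag 3 158 top u 476.7 low u 482.2
scene tag 4 87 top u 520.4 low u 507.1
```

Tag 3 flipped: its top is now about 21 mm on the robot's side of the axis. Now tag 4.

```bash
python3 -m crank '[{"tx":0,"ty":0.02,"tz":0,"ax":0,"ay":0,"az":0},{"tx":-0.03,"ty":0.02,"tz":0,"ax":0,"ay":0,"az":0},{"tx":-0.03,"ty":0.02,"tz":0,"ax":0,"ay":0,"az":0},{"tx":0,"ty":0.012,"tz":-0.03,"ax":0,"ay":0,"az":0},{"tx":0,"ty":0,"tz":-0.03,"ax":0,"ay":0,"az":0},{"tx":0,"ty":0,"tz":-0.03,"ax":0,"ay":0,"az":0},{"tx":0,"ty":0,"tz":0,"ax":0,"ay":0,"az":0},{"tx":0.03,"ty":0,"tz":0,"ax":0,"ay":0,"az":0},{"tx":0.03,"ty":0,"tz":0,"ax":0,"ay":0,"az":0},{"tx":0,"ty":-0.01,"tz":0,"ax":0,"ay":0,"az":0},{"tx":0,"ty":-0.01,"tz":0,"ax":0,"ay":0,"az":0},{"tx":0,"ty":-0.012,"tz":0,"ax":0,"ay":0,"az":0}]'; python3 s.py
python3 -m crank '[{"tx":0,"ty":-0.008,"tz":0,"ax":0,"ay":0,"az":0},{"tx":0,"ty":-0.008,"tz":0,"ax":0,"ay":0,"az":0},{"tx":0,"ty":-0.008,"tz":0,"ax":0,"ay":0,"az":0},{"tx":0,"ty":-0.008,"tz":0,"ax":0,"ay":0,"az":0},{"tx":0,"ty":-0.008,"tz":0,"ax":0,"ay":0,"az":0},{"tx":0,"ty":0,"tz":0,"ax":0,"ay":0,"az":0},{"tx":0,"ty":0,"tz":0,"ax":0,"ay":0,"az":0}]'; python3 s.py; python3 t.py
```

```text
time: 4.0
ee_pos: [507.7, 163.5, 103.0]
orientation: [0.542, 0.455, 0.541, -0.454]
wrist_force: [0.1, -0.3, 0.5]
gripper_width: -0.0
t 4.0 u 528.4 v 72.8 z 103.0 [ 0.13 -0.32  0.53] -0.04037304033807359
[[ 0.003  0.    -1.   ]
 [ 0.985  0.173  0.003]
 [ 0.173 -0.985  0.   ]]
time: 4.7
ee_pos: [468.0, 156.8, 101.4]
orientation: [0.542, 0.455, 0.542, -0.454]
wrist_force: [0.0, 0.4, -1.0]
gripper_width: -0.0
t 4.7 u 488.1 v 73.1 z 101.4 [ 0.03  0.43 -1.01] -0.02217105244611737
[[ 0.     0.    -1.   ]
 [ 0.985  0.174  0.   ]
 [ 0.174 -0.985  0.   ]]
side tag 1 0 top u None low u None
side tag 2 0 top u None low u None
side tag 3 0 top u None low u None
side tag 4 109 top u 468.9 low u 479.2
scene tag 1 148 top u 467.6 low u 481.8
scene tag 2 71 top u 521.2 low u 507.2
scene tag 3 184 top u 467.3 low u 480.9
scene tag 4 162 top u 477.1 low u 481.6
```

Tag 4 flipped as well. Next I go over the top to the robot's side of tag 1.

```bash
python3 -m crank '[{"tx":0,"ty":0.02,"tz":0,"ax":0,"ay":0,"az":0},{"tx":-0.03,"ty":0.02,"tz":0,"ax":0,"ay":0,"az":0},{"tx":-0.04,"ty":0,"tz":0,"ax":0,"ay":0,"az":0},{"tx":0,"ty":0,"tz":0.03,"ax":0,"ay":0,"az":0},{"tx":0,"ty":0,"tz":0.04,"ax":0,"ay":0,"az":0},{"tx":0,"ty":-0.02,"tz":0.04,"ax":0,"ay":0,"az":0},{"tx":0,"ty":-0.02,"tz":0.04,"ax":0,"ay":0,"az":0},{"tx":0,"ty":-0.02,"tz":0.04,"ax":0,"ay":0,"az":0},{"tx":0,"ty":-0.02,"tz":0.04,"ax":0,"ay":0,"az":0},{"tx":0,"ty":-0.026,"tz":0.039,"ax":0,"ay":0,"az":0},{"tx":0,"ty":0,"tz":0,"ax":0,"ay":0,"az":0}]'; python3 s.py; python3 t.py
```

```text
time: 5.9
ee_pos: [448.4, -123.7, 171.4]
orientation: [0.54, 0.456, 0.54, -0.457]
wrist_force: [-0.3, 0.0, 0.3]
gripper_width: -0.1
t 5.9 u 420.1 v -199.7 z 171.4 [-0.31  0.03  0.3 ] -0.0577124627929833
[[-0.    -0.001 -1.   ]
 [ 0.986  0.167 -0.001]
 [ 0.167 -0.986  0.001]]
side tag 1 64 top u 464.7 low u 479.7
side tag 2 90 top u 515.2 low u 501.3
side tag 3 82 top u 464.7 low u 480.2
side tag 4 91 top u 464.1 low u 479.5
scene tag 1 149 top u 467.8 low u 481.8
scene tag 2 68 top u 520.4 low u 506.5
scene tag 3 194 top u 467.4 low u 481.2
scene tag 4 215 top u 467.7 low u 480.3
```

```bash
python3 -m crank '[{"tx":0.035,"ty":0,"tz":0,"ax":0,"ay":0,"az":0},{"tx":0.035,"ty":0,"tz":0,"ax":0,"ay":0,"az":0},{"tx":0,"ty":0.012,"tz":0,"ax":0,"ay":0,"az":0},{"tx":0,"ty":0.012,"tz":0,"ax":0,"ay":0,"az":0},{"tx":0,"ty":0.009,"tz":0,"ax":0,"ay":0,"az":0},{"tx":0,"ty":0.008,"tz":0,"ax":0,"ay":0,"az":0},{"tx":0,"ty":0.008,"tz":0,"ax":0,"ay":0,"az":0},{"tx":0,"ty":0.008,"tz":0,"ax":0,"ay":0,"az":0},{"tx":0,"ty":0.008,"tz":0,"ax":0,"ay":0,"az":0},{"tx":0,"ty":0.008,"tz":0,"ax":0,"ay":0,"az":0},{"tx":0,"ty":0,"tz":0,"ax":0,"ay":0,"az":0},{"tx":0,"ty":0,"tz":0,"ax":0,"ay":0,"az":0}]'; python3 s.py; python3 t.py
```

```text
time: 7.2
ee_pos: [521.5, -106.9, 101.2]
orientation: [0.542, 0.454, 0.542, -0.455]
wrist_force: [-0.1, 0.0, -0.4]
gripper_width: -0.0
t 7.2 u 495.0 v -195.9 z 101.2 [-0.09  0.02 -0.41] -0.04920247225506007
[[-0.001  0.    -1.   ]
 [ 0.985  0.174 -0.001]
 [ 0.174 -0.985 -0.   ]]
side tag 1 96 top u 511.4 low u 500.5
side tag 2 93 top u 515.2 low u 500.4
side tag 3 82 top u 464.7 low u 479.5
side tag 4 93 top u 464.1 low u 479.1
scene tag 1 101 top u 509.7 low u 506.1
scene tag 2 70 top u 521.1 low u 506.6
scene tag 3 191 top u 467.0 low u 480.4
scene tag 4 219 top u 466.6 low u 480.9
```

Tag 1 is flipped. I back away, rise clear and check everything.

```bash
python3 -m crank '[{"tx":0,"ty":-0.02,"tz":0,"ax":0,"ay":0,"az":0},{"tx":-0.03,"ty":-0.03,"tz":0,"ax":0,"ay":0,"az":0},{"tx":-0.05,"ty":-0.02,"tz":0,"ax":0,"ay":0,"az":0},{"tx":-0.05,"ty":0,"tz":0,"ax":0,"ay":0,"az":0},{"tx":-0.05,"ty":0,"tz":0,"ax":0,"ay":0,"az":0},{"tx":0,"ty":0,"tz":0,"ax":0,"ay":0,"az":0},{"tx":0,"ty":0,"tz":0,"ax":0,"ay":0,"az":0},{"tx":0,"ty":0,"tz":0,"ax":0,"ay":0,"az":0}]'; python3 s.py; python3 t.py
python3 - <<'E'
from h import *
im2,d=robot.capture("scene"); im,ds=robot.capture("side"); 
a=cv2.resize(im[150:300,235:385],(400,400),interpolation=cv2.INTER_CUBIC);b=cv2.resize(im2[155:305,240:390],(400,400),interpolation=cv2.INTER_CUBIC)
cv2.imwrite("pics/p2.png",np.hstack([a,b]))
for n,now,D in(("scene",im2,d),("side",im,ds)):
    P=cloud(cam(n),D); old=cv2.imread(f"pics/{n}0.png")
    for lab,I in(("before",old),("after",now)):
        h=cv2.cvtColor(I,cv2.COLOR_BGR2HSV); o=(h[...,0]<40)&(h[...,1]>120)
        o[:150 if n=="scene" else 170]=0; o[260 if n=="scene" else 290:]=0
        k,l,s,c=cv2.connectedComponentsWithStats(o.astype(np.uint8)); print(n,lab,[tuple(c[i].round(1)) for i in range(1,k) if s[i,4]>12])
E
```

```text
time: 8.1
ee_pos: [453.2, -118.6, 276.1]
orientation: [0.541, 0.454, 0.542, -0.455]
wrist_force: [0.1, -0.0, -0.1]
gripper_width: 0.1
t 8.1 u 425.8 v -195.5 z 276.1 [ 0.14 -0.03 -0.11] 0.08571485326603885
[[-0.002  0.001 -1.   ]
 [ 0.985  0.173 -0.002]
 [ 0.173 -0.985 -0.001]]
side tag 1 79 top u 515.4 low u 500.2
side tag 2 93 top u 514.8 low u 500.4
side tag 3 79 top u 464.5 low u 479.3
side tag 4 97 top u 464.1 low u 479.6
scene tag 1 61 top u 521.0 low u 506.4
scene tag 2 68 top u 521.0 low u 506.9
scene tag 3 191 top u 467.2 low u 481.1
scene tag 4 215 top u 467.4 low u 480.8
scene before [(np.float64(629.6), np.float64(181.7)), (np.float64(357.3), np.float64(188.1)), (np.float64(263.4), np.float64(211.4)), (np.float64(286.0), np.float64(226.1)), (np.float64(305.6), np.float64(226.0)), (np.float64(333.4), np.float64(241.1))]
scene after [(np.float64(629.6), np.float64(181.7)), (np.float64(357.9), np.float64(187.8)), (np.float64(263.4), np.float64(211.4)), (np.float64(286.0), np.float64(226.0)), (np.float64(305.6), np.float64(225.9)), (np.float64(333.3), np.float64(241.1))]
side before [(np.float64(623.6), np.float64(220.1)), (np.float64(291.3), np.float64(194.3)), (np.float64(285.7), np.float64(214.5)), (np.float64(375.9), np.float64(227.9)), (np.float64(295.8), np.float64(223.9)), (np.float64(295.5), np.float64(248.5))]
side after [(np.float64(291.3), np.float64(194.3)), (np.float64(285.7), np.float64(214.5)), (np.float64(375.9), np.float64(227.9)), (np.float64(628.2), np.float64(251.0)), (np.float64(295.9), np.float64(223.8)), (np.float64(295.5), np.float64(248.4))]
```

View pics/p2.png

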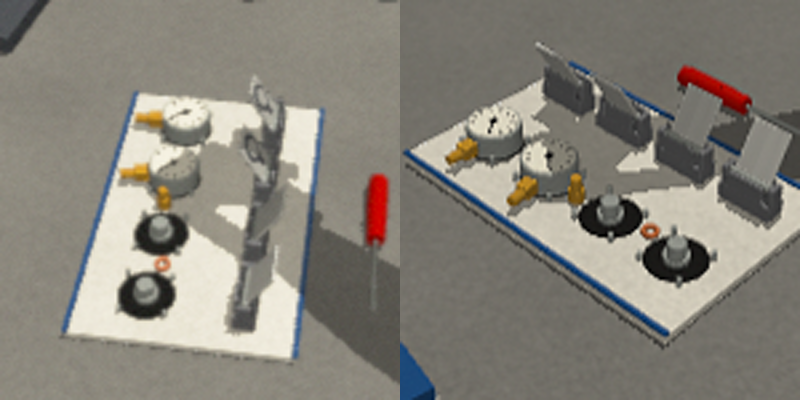

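The picture shows the two gauge tags leaning to their nests with the ring visible, and the two plug tags leaning back with the plain face up. All items stand as before.

```bash
python3 -c "
from rig import robot
print(robot.finish_job())"
```

```text
the job is handed in; nothing more can be done
None
```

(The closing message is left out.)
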